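Stand a round-bottomed gas bottle upright in its bench stand

TASK

The small round-bottomed steel gas bottle lies in the cradle of its bench stand. Push it along the cradle until its round end drops into the cup ring at the end, then tip it up so that it stands upright in the cup by itself. Do not lift the bottle off the stand, and leave the bearing, the bolt and the dish beside it where they are.

Things in the scene. Friction and masses are not known exactly. Their poses are not given: they have to be found in the camera images.
- bottle: Plain steel gas bottle, 112 mm long, about 0.45 kg, lying flat, round end to the cup. Origin at the lowest point of its round bottom; z runs along it to the brass cap. Along z: half-round bottom (radius 25) 0-25 mm, 50 mm diameter 25-87 mm, shoulder 87-96 mm, cap of 24 mm diameter to 112 mm.
- dome_centre (a point): Centre of the bottle's round bottom: on its axis, 25 mm from the lowest point. Seated in the cup, the bottle turns about this point. The centre of mass lies about 24 mm from it towards the cap, so the bottle does not right itself; friction in the cup keeps it at the angle it is left at when it is within about 10 degrees of upright and is let go slowly.
- cap_top (a point): Centre of the flat end face of the bottle's brass cap, on the axis, 87 mm from dome_centre.
- stand: Bench stand bolted to the worktop: grey base plate 255 x 84 x 10 mm that carries an aluminium cradle and a dark steel cup ring. Origin on the worktop under the middle of the cup; x is the pushing direction, from the cradle to the cup, z up. The base plate runs from x = -210 to +45 mm.
- cradle_end (a point): Middle of the cradle floor's end edge at the cup, 42 mm before the cup's axis. The cradle: a level floor strip 60 mm above the worktop, 150 mm long, open at both ends, between side rails 46 mm apart, tops 72 mm above the worktop, 56 mm wide outside. The lying bottle's axis is 85 mm above the worktop. Pushed past this end the bottle tips over it into the cup.
- cup_seat (a point): Where dome_centre lies when the bottle sits in the cup: on the cup's axis, 56 mm above the worktop; axes as the stand's. The bottle dropped in leans back on the cradle's end, axis about 40 degrees above level, cap over the cradle. The cup is an upright ring, 38 mm inside, 52 mm outside, its top 40 mm above the worktop.
- hoop (a point): Middle of the half-round hoop of 6 mm steel rod that guards the far half (+x) of the cup: inner radius 31 mm about the cup's axis, rod centre 63 mm above the worktop. The side towards the cradle is open. Pushing the leaning bottle level can wedge it against the hoop: its cap rises in an arc about dome_centre, so move up with it.
- ball_bearing: Ball bearing, 47 mm across, 14 mm high, lying on the worktop beside the stand; origin at the centre of its underside. Leave it alone.
- bolt_m10: Bolt, 57 mm high, standing on its head near the stand; origin at the centre of its underside. Leave it alone.
- magnet_dish: Round steel parts dish, 106 mm across, 24 mm high, beside the stand; origin at the centre of its underside. Leave it alone.
There are look-alikes about, which are no part of the job. There is more than one size of the bottle; the one meant has the size given above.

How it is judged:
By the outcome, as a careful person would: the job done as asked, in the order asked, and still so for the second after the job is handed in, with the robot touching nothing.
It also fails if it takes over 45 s, if anything falls off the work surface, if the arm or the gripper's body presses on something with over 40 N, if the wrist force passes 120 N, or if a joint passes its speed limit or range.

ROBOT

A 6-joint arm with a two-finger parallel gripper is mounted at the origin on a cart in front of the work surface, level with it; the furniture and walls round the work are solid. World frame = base frame: x ahead of the robot, y to its left, z up, the work surface at z = 0. Lengths are in m, angles in rad, forces in N, time in s.
With the tool pointing down it reaches from about 0.3 to 0.825 m from the base axis. Payload 5.4 kg.
Tool frame: the origin (TCP) lies at the centre of the arm's flange, where the gripper is bolted on; the fingertips stand 190 mm ahead of it and the grasp point (between the pads) lies 171 mm ahead of it; y points along the fingers, x is the direction in which the jaws open and shut, and the axes are right-handed (so a half turn about y gives the same grasp; the last joint's range is limited). The gripper opens to 92 mm and grips with 3 to 60 N. Pads are 20 mm wide; open, the fingers measure 128 mm over their backs; the gripper's body (75 mm by 189 mm) begins 69 mm behind the grasp point.
Start: joints at [0.974, 0.158, 1.597, -0, 1.386, -0.21], TCP at [0.217, 0.532, 0.405] pointing down, gripper open.
Joint ranges: [-2.91, 2.91], [-0.94, 2.29], [0.18, 2.7], [-1.29, 4.43], [0.17, 2.64], [-3, 3]. Speed limits (rad/s): [2.57, 2.57, 3.14, 3.14, 3.14, 3.14].

INTERFACE

Orientations are given as a unit quaternion [x, y, z, w].
In Python, from plant import arm gives the robot as it stands. The module is installed in compiled form; this text tells all that it offers.
- The arm moves only by the tool servo_tool, never from a script. Its argument "motion" is a list of rows, each a list of 7 numbers: the shift along the tool's x, y, z in mm, then the turn, a rotation vector about the tool's x, y, z in rad, then the gripper's target within -1 to 1 (shut at 1, half-way at 0, fully open at -1). A call has 1 to 12 rows; each row shifts and turns the pose as measured when the row begins, along the tool's axes as they then stand; what a row does not reach is not made up. A row lasts 1/12 s, in which the tool goes at most 41.7 mm and 7.16 degrees, less where a joint would pass 70% of its speed; a pose out of reach is approached as far as the arm can. A call with a gripper value outside its range is refused whole. The fingers move at their own pace and stop on an object; "force" is the grip in N (left out, the last holds). Time passes only in rows, so rows that do not move let the fingers close. It gives the time, the measured TCP pose, the force and the opening at its end, in the units of the state.
- arm.read_state(): the state, without advancing time (a new reading comes with each control period).
- arm.snapshot(name): name is "scene" or "top"; returns the picture (420x560x3 uint8, red, green, blue); there is no depth.
- arm.camera_params(name): a dict with "fov_y" (degrees; the focal length in pixels is half the picture's height over the tangent of half this angle, whatever the lens; pixels are square), "cx", "cy" (the principal point, pixels), "k1" (the pictures are not rectified: a ray, as slopes to the right and down, at radius r is drawn at 1 + k1 r^2 times it, then the intrinsics apply), "R" (3x3) and "t" (3): a world point X has camera coordinates R X + t. Camera axes: x right, y down, z forward; pixel columns grow to the right and rows downward; lengths in m; the calibration is good to about 2 mm. A picture is of the moment at which its call begins. camera_params takes no time and is no camera call.
- arm.close_job(): hands the job in, once; it reports no verdict.
The state is a dict: "time": time; "qpos": joint angles; "qvel": joint speeds; "tau": joint torques, N m; "position": TCP position; "ee_rot": TCP orientation; "ft_force": force on the tool from outside, world axes, zero at the start; "torque": the same for the moment, N m; "opening": finger opening in m.
Only numpy, scipy, OpenCV 4.12 (cv2) and the standard library are available. Lean on these libraries where they do the work, as an engineer would, in place of code of your own. Each camera call takes 0.05 s, during which the arm holds its last target. There are 200 camera calls.

## Working session

There is one attempt and no reset: what is moved stays moved. The work goes in short steps, Python scripts to look and compute and a tool call to move; the robot and the scene stay as the last step left them, time stands still between calls to the robot, and variables do not carry over. Pictures are saved under pics/ and viewed, about 8 in all and at most 12, crops included, and the job is handed in when it is done.

Besides the shell and the picture viewer there is one more tool, called after "Call:" in YAML: its name, and indented under it one key for each argument. servo_tool: Moves the arm, as the interface text tells. Its arguments: {"type":"object","properties":{"motion":{"type":"array","items":{"type":"array","items":{"type":"number"}}},"force":{"type":"number"}},"required":["motion"]}

```bash
mkdir -p pics; cat > h.py <<'E'
import numpy as np, cv2, json
from plant import arm
def snap(cam,name):
    im=arm.snapshot(cam); cv2.imwrite(f'pics/{name}.png',im[:,:,::-1]); return im
def ray(cam,u,v):
    p=arm.camera_params(cam); f=210/np.tan(np.radians(p['fov_y'])/2)
    d=np.array([(u-p['cx'])/f,(v-p['cy'])/f]); s=d.copy()
    for _ in range(30): s=d/(1+p['k1']*(s@s))
    R=np.array(p['R']);t=np.array(p['t']); return -R.T@t, R.T@np.array([s[0],s[1],1])
def onz(cam,u,v,z):
    c,d=ray(cam,u,v); return c+d*(z-c[2])/d[2]
def proj(cam,X):
    p=arm.camera_params(cam); f=210/np.tan(np.radians(p['fov_y'])/2)
    c=np.array(p['R'])@np.array(X)+np.array(p['t']); s=c[:2]/c[2]; s=s*(1+p['k1']*(s@s))
    return s*f+[p['cx'],p['cy']]
E
python3 - <<'E'
from h import *
a=snap('scene','s0');b=snap('top','t0')
for c in('scene','top'):
    print(c,{k:np.round(v,3).tolist() for k,v in arm.camera_params(c).items()})
s=arm.read_state();print(s['position'],s['ee_rot'],s['opening'],s['ft_force'],s['time'])
E
```

```text
scene {'fov_y': 54.004, 'cx': 275.5, 'cy': 201.455, 'k1': -0.036, 'R': [[-0.881, -0.473, 0.009], [-0.374, 0.683, -0.628], [0.291, -0.557, -0.778]], 't': [0.646, 0.128, 0.857]}
top {'fov_y': 45.671, 'cx': 285.452, 'cy': 203.006, 'k1': -0.187, 'R': [[0.019, -1.0, -0.002], [-0.997, -0.018, -0.07], [0.07, 0.004, -0.998]], 't': [0.2, 0.595, 0.896]}
[0.21678544 0.53230126 0.40382562] [ 0.58700376  0.39403251 -0.39511981 -0.58655375] 0.09200789679974122 [ 0.97715145 -0.37595447 -0.48177089] 0.1
```

View pics/s0.png

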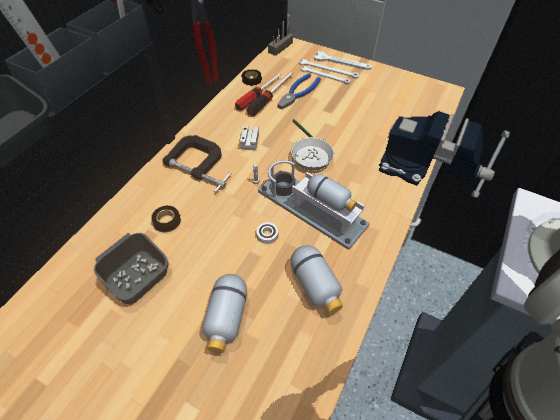

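View pics/t0.png

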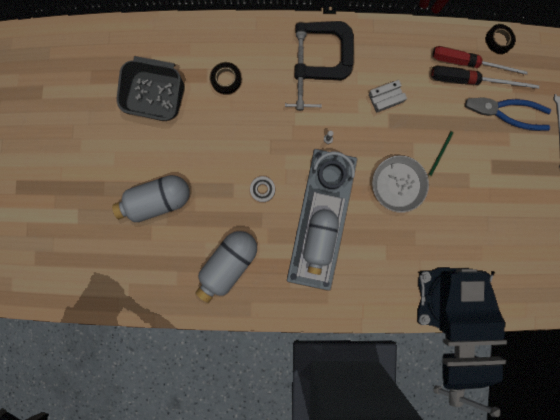

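The bottle in the cradle (top: 320,240) is the one meant. The two larger bottles at (150,198) and (228,265) lie loose on the bench. I'll confirm this in an enlarged crop.

```bash
python3 - <<'E'
from h import *
a=cv2.imread('pics/t0.png')[140:300,270:440]; b=cv2.imread('pics/s0.png')[150:250,240:380]
A=cv2.resize(a,(425,400),interpolation=2);A=cv2.resize(a,None,fx=3.5,fy=3.5,interpolation=2); cv2.imwrite('pics/c0.png',A)
for n,(u,v,z) in dict(cup=(332,173,.04),capend=(316,273,.085),dome=(324,209,.085),pl1=(290,281,.01),pl2=(331,288,.01),pr1=(315,150,.01),pr2=(357,155,.01),bot=(320,235,.11)).items(): print(n,onz('top',u,v,z).round(4))
print(onz('scene',285,183,.04))
E
```

```text
cup [0.6457 0.1279 0.04  ]
capend [0.4682 0.1569 0.085 ]
dome [0.5774 0.1449 0.085 ]
pl1 [0.4474 0.2002 0.01  ]
pl2 [0.4356 0.1241 0.01  ]
pr1 [0.6927 0.1576 0.01  ]
pr2 [0.6849 0.0783 0.01  ]
bot [0.5327 0.1528 0.11  ]
[0.63599893 0.13541668 0.04      ]
```

View pics/c0.png

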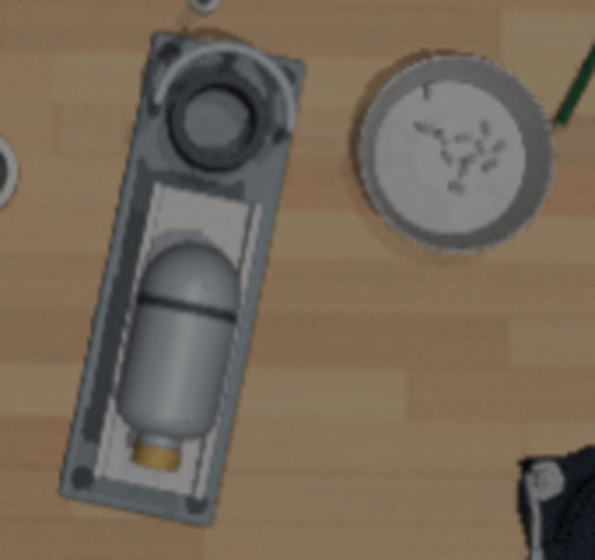

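The crop shows the cradle bottle at (316–324, 208–273) in the top image. It is about 110 mm long, with its round end towards the cup at (332,174), so this is the right one. Next I'll fit the stand's pose from the plate corners.

```bash
python3 - <<'E'
from h import *
C=lambda u,v:(u/3.5+270,v/3.5+140)
px=[C(155,33),C(303,62),C(62,492),C(212,523)]
W=np.array([onz('top',*p,.01)[:2] for p in px]); M=np.array([[.045,.042],[.045,-.042],[-.21,.042],[-.21,-.042]])
wc,mc=W.mean(0),M.mean(0); K=(M-mc).T@(W-wc); th=np.arctan2(K[0,1]-K[1,0],K[0,0]+K[1,1])
R=np.array([[np.cos(th),-np.sin(th)],[np.sin(th),np.cos(th)]]); o=wc-R@mc
print('th',th,'o',o,'res',(W-(M@R.T+o)).round(4).tolist())
tos=lambda P:(R.T@(P[:2]-o)).round(4)
print('cup',tos(onz('top',*C(217,120),.04)),'cap',tos(onz('top',*C(155,463),.085)),'dome',tos(onz('top',*C(193,240),.085)),'boltdist',tos(onz('top',*C(203,5),.05)))
print('hoop scene pts',proj('scene',[*(o+R@[.034,0]),.063]), proj('scene',[*o,.04]))
from scipy.spatial.transform import Rotation as Q
print(Q.from_quat(arm.read_state()['ee_rot']).as_matrix().round(3), arm.read_state()['qpos'])
E
```

```text
th -0.18300149754842954 o [0.64474237 0.12682063] res [[-0.0029, -0.0009], [-0.0017, 0.0017], [0.0022, -0.0019], [0.0024, 0.0011]]
cup [-0.0015  0.0008] cap [-0.1785  0.0005] dome [-0.0684  0.0038] boltdist [0.0542 0.0199]
hoop scene pts [271.82811963 165.36576081] [283.33823857 179.15292048]
[[ 0.377 -0.001 -0.926]
 [ 0.926 -0.001  0.377]
 [-0.002 -1.     0.   ]] [ 9.73895460e-01  1.58979869e-01  1.59809621e+00 -1.78022781e-05
  1.38618065e+00 -2.10085247e-01]
```

Call:
servo_tool:
  motion:
    - [0,0,0,0,-0.102,0,1]
    - [0,0,0,0,-0.101,0,1]
    - [-32,0,-28,0,0,0,1]
    - [-32,0,-28,0,0,0,1]
    - [-32,0,-28,0,0,0,1]
    - [-32,0,-28,0,0,0,1]
    - [-32,0,-28,0,0,0,1]
    - [-32,0,-28,0,0,0,1]
    - [-32,0,-28,0,0,0,1]
    - [-32,0,-28,0,0,0,1]
    - [-32,0,-28,0,0,0,1]
    - [-32,0,-28,0,0,0,1]
  force: 20

```text
time: 1.1
position: [0.4309, 0.1753, 0.3979]
ee_rot: [-0.537, -0.456, 0.462, 0.538]
ft_force: [1.4, 0.6, 0.2]
opening: 0.0142
```

```bash
cat >> h.py <<'E'
th=-.183; O=np.array([.6447,.1268]); RS=np.array([[np.cos(th),-np.sin(th)],[np.sin(th),np.cos(th)]])
from scipy.spatial.transform import Rotation as Q
def where():
    s=arm.read_state(); p=s['position']; R=Q.from_quat(s['ee_rot']).as_matrix()
    tip=p+R[:,1]*.19; st=np.r_[RS.T@(tip[:2]-O),tip[2]]
    Rs=np.eye(3);Rs[:2,:2]=RS; print('t',round(s['time'],2),'tip stand mm',(st*1000).round(1),'open',round(s['opening'],4),'F',(Rs.T@s['ft_force']).round(1)); print('tool axes in stand (cols)\n',(Rs.T@R).round(3))
E
python3 -c "
from h import *
where()"
```

```text
t 1.1 tip stand mm [-220.5    7.6  207.9] open 0.0142 F [1.3 0.8 0.2]
tool axes in stand (cols)
 [[-0.025 -0.007 -1.   ]
 [ 1.    -0.006 -0.025]
 [-0.006 -1.     0.008]]
```

Call:
servo_tool:
  motion:
    - [-8,30,0,0,0.025,0,1]
    - [0,34,0,0,0,0,1]
    - [0,34,0,0,0,0,1]
    - [0,25,0,0,0,0,1]
    - [0,0,0,0,0,0,1]
    - [0,0,0,0,0,0,1]

```text
time: 1.6
position: [0.4333, 0.1577, 0.2721]
ee_rot: [0.548, 0.446, -0.45, -0.546]
ft_force: [-0.1, 0.4, -0.2]
opening: 0.0003
```

```bash
python3 - <<'E'
from h import *
where(); a=snap('top','t1'); b=snap('scene','s1')
A=cv2.resize(a[140:300,270:400,::-1],None,fx=2.9,fy=2.9,interpolation=2); B=cv2.resize(b[140:260,240:400,::-1],None,fx=2.6,fy=2.6,interpolation=2)
H=max(len(A),len(B)); A,B=[cv2.copyMakeBorder(i,0,H-len(i),0,0,0) for i in(A,B)]; cv2.imwrite('pics/c1.png',np.hstack([A,B])); print(A.shape,B.shape)
E
```

```text
t 1.6 tip stand mm [-213.8   -9.5   82.1] open 0.0003 F [-0.1  0.3 -0.2]
tool axes in stand (cols)
 [[ 0.015 -0.002 -1.   ]
 [ 1.    -0.007  0.015]
 [-0.007 -1.     0.001]]
(464, 377, 3) (464, 416, 3)
```

View pics/c1.png

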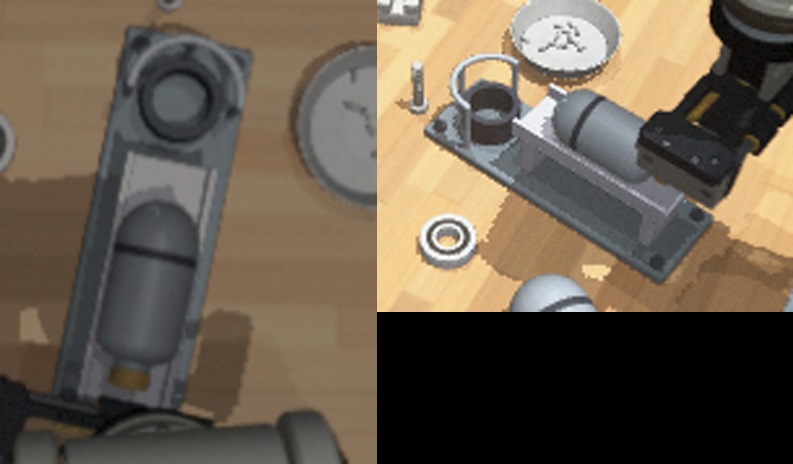

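The gripper stands clear behind the brass cap (crop 130,378). Now I'll centre it and push.

Call:
servo_tool:
  motion:
    - [9,4,0,0,-0.015,0,1]
    - [0,0,0,0,0,0,1]
    - [0,0,-6,0,0,0,1]
    - [0,0,-6,0,0,0,1]
    - [0,0,-6,0,0,0,1]
    - [0,0,-6,0,0,0,1]
    - [0,0,-6,0,0,0,1]
    - [0,0,-6,0,0,0,1]
    - [0,0,-6,0,0,0,1]
    - [0,0,-6,0,0,0,1]

```text
time: 2.53
position: [0.4887, 0.1599, 0.2755]
ee_rot: [0.545, 0.454, -0.453, -0.54]
ft_force: [-2.4, 1.5, 1.2]
opening: 0.0005
```

```bash
python3 -c "
from h import *
where()"
```

```text
t 2.53 tip stand mm [-158.1    3.5   85.5] open 0.0005 F [-2.6  1.1  1.2]
tool axes in stand (cols)
 [[-0.004  0.007 -1.   ]
 [ 1.    -0.003 -0.004]
 [-0.003 -1.    -0.007]]
```

Call:
servo_tool:
  motion:
    - [-1,1,-5,0,0,0,1]
    - [-1,1,-5,0,0,0,1]
    - [-1,1,-5,0,0,0,1]
    - [0,1,-5,0,0,0,1]
    - [0,1,-4,0,0,0,1]
    - [0,0,-4,0,0,0,1]

```text
time: 3.03
position: [0.5191, 0.1509, 0.2703]
ee_rot: [0.545, 0.454, -0.453, -0.54]
ft_force: [-3.5, -0.3, 1.6]
opening: 0.0005
```

```bash
python3 - <<'E'
from h import *
where(); a=snap('top','t2'); b=snap('scene','s2')
A=cv2.resize(a[140:300,270:400,::-1],None,fx=2.9,fy=2.9,interpolation=2); B=cv2.resize(b[140:260,240:400,::-1],None,fx=2.6,fy=2.6,interpolation=2)
H=max(len(A),len(B)); A,B=[cv2.copyMakeBorder(i,0,H-len(i),0,0,0) for i in(A,B)]; cv2.imwrite('pics/c2.png',np.hstack([A,B]))
E
```

```text
t 3.03 tip stand mm [-126.8    0.2   80.3] open 0.0005 F [-3.4 -0.9  1.6]
tool axes in stand (cols)
 [[-0.004  0.006 -1.   ]
 [ 1.    -0.003 -0.004]
 [-0.003 -1.    -0.006]]
```

View pics/c2.png

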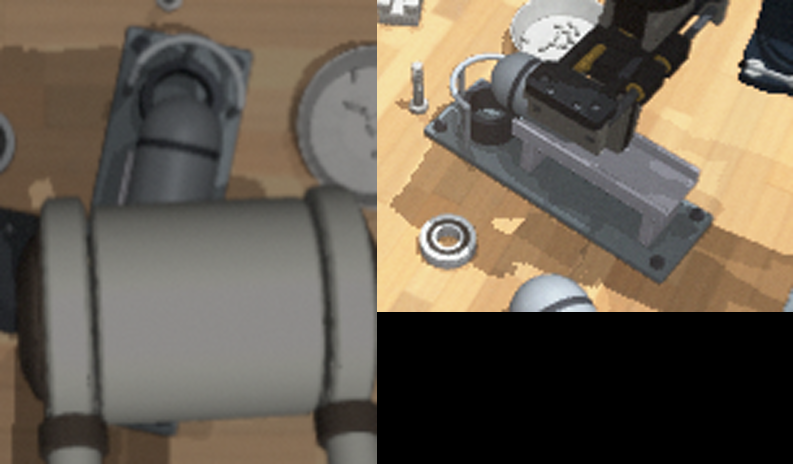

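The bottle is on track, with the dome now over the near cup edge (crop 180,100) and still lying level. I'll go on slowly to the tipping point.

Call:
servo_tool:
  motion:
    - [0,0,-3,0,0,0,1]
    - [0,0,-3,0,0,0,1]
    - [0,0,-3,0,0,0,1]
    - [0,0,-3,0,0,0,1]
    - [0,0,0,0,0,0,1]
    - [0,0,0,0,0,0,1]

```text
time: 3.63
position: [0.5328, 0.1485, 0.271]
ee_rot: [0.546, 0.455, -0.452, -0.539]
ft_force: [0.8, -0.6, -0.6]
opening: 0.0004
```

```bash
python3 -c "
from h import *
where()"
```

```text
t 3.63 tip stand mm [-112.2    0.4   81. ] open 0.0004 F [ 0.9 -0.4 -0.6]
tool axes in stand (cols)
 [[-0.004  0.01  -1.   ]
 [ 1.    -0.003 -0.004]
 [-0.003 -1.    -0.01 ]]
```

```bash
python3 - <<'E'
from h import *
b=snap('scene','s3'); a=snap('top','t3')
A=cv2.resize(a[140:300,270:400,::-1],None,fx=2.9,fy=2.9,interpolation=2); B=cv2.resize(b[140:260,240:400,::-1],None,fx=2.6,fy=2.6,interpolation=2)
H=max(len(A),len(B)); A,B=[cv2.copyMakeBorder(i,0,H-len(i),0,0,0) for i in(A,B)]; cv2.imwrite('pics/c3.png',np.hstack([A,B]))
E
```

```text
(no output)
```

View pics/c3.png

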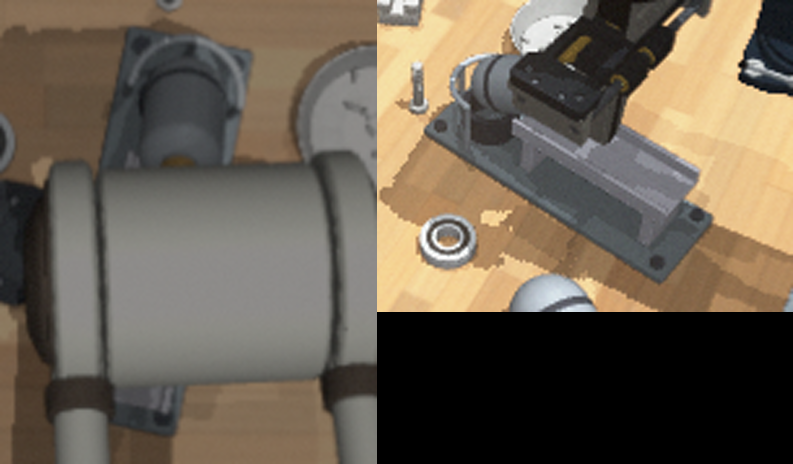

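It has tipped: the dome sits in the cup and the cap (crop 178,160) leans over the cradle end, with contact force gone. Next I'll raise the fingertips and approach the lower rim of the cap.

Call:
servo_tool:
  motion:
    - [0,-7,0,0,0,0,1]
    - [0,-6,0,0,0,0,1]
    - [0,0,-6,0,0,0,1]
    - [0,0,-6,0,0,0,1]
    - [0,0,-4,0,0,0,1]
    - [0,0,0,0,0,0,1]

```text
time: 4.23
position: [0.5503, 0.1454, 0.2869]
ee_rot: [0.547, 0.456, -0.451, -0.539]
ft_force: [-0.7, 0.7, 0.3]
opening: 0.0007
```

```bash
python3 -c "
from h import *
where()"
```

```text
t 4.23 tip stand mm [-93.7   0.6  96.9] open 0.0007 F [-0.8  0.5  0.3]
tool axes in stand (cols)
 [[-0.004  0.013 -1.   ]
 [ 1.    -0.003 -0.004]
 [-0.003 -1.    -0.013]]
```

Call:
servo_tool:
  motion:
    - [0,3,-4,0,0,0,1]
    - [0,1,-3,0,0,0,1]
    - [0,0,-2,0,0,0,1]

```text
time: 4.48
position: [0.5602, 0.1435, 0.2822]
ee_rot: [0.547, 0.455, -0.451, -0.539]
ft_force: [-0.7, 0.5, -0.9]
opening: 0.0003
```

```bash
python3 -c "
from h import *
where()"
```

```text
t 4.48 tip stand mm [-83.7   0.5  92.2] open 0.0003 F [-0.8  0.4 -0.9]
tool axes in stand (cols)
 [[-0.004  0.013 -1.   ]
 [ 1.    -0.003 -0.004]
 [-0.003 -1.    -0.013]]
```

Call:
servo_tool:
  motion:
    - [0,0,-3,0,0,0,1]
    - [0,-3,-3,0,0,0,1]
    - [0,-3,-2,0,0,0,1]
    - [0,-3,-3,0,0,0,1]

```text
time: 4.82
position: [0.5685, 0.1421, 0.2879]
ee_rot: [-0.543, -0.451, 0.456, 0.543]
ft_force: [-3.0, 0.2, 1.1]
opening: 0.0009
```

```bash
python3 -c "
from h import *
where()"
```

```text
t 4.82 tip stand mm [-78.5   0.3  97.9] open 0.0009 F [-3.  -0.3  1.1]
tool axes in stand (cols)
 [[-0.004 -0.004 -1.   ]
 [ 1.    -0.005 -0.004]
 [-0.005 -1.     0.004]]
```

Call:
servo_tool:
  motion:
    - [0,-3,-2.5,0,0,0,1]
    - [0,-3,-2.5,0,0,0,1]
    - [0,-3,-3,0,0,0,1]
    - [0,-2.5,-3,0,0,0,1]
    - [0,-2.5,-3,0,0,0,1]
    - [0,-2.5,-3,0,0,0,1]
    - [0,-2.5,-3,0,0,0,1]
    - [0,-2,-3,0,0,0,1]

```text
time: 5.48
position: [0.5934, 0.1379, 0.3115]
ee_rot: [-0.542, -0.451, 0.456, 0.543]
ft_force: [-3.2, 1.0, 0.6]
opening: 0.0002
```

```bash
python3 -c "
from h import *
where()"
```

```text
t 5.48 tip stand mm [-53.4   0.7 121.5] open 0.0002 F [-3.4  0.4  0.6]
tool axes in stand (cols)
 [[-0.004 -0.005 -1.   ]
 [ 1.    -0.005 -0.004]
 [-0.005 -1.     0.005]]
```

Call:
servo_tool:
  motion:
    - [0,-1.5,-3,0,0,0,1]
    - [0,-1.5,-3,0,0,0,1]
    - [0,-1.2,-3,0,0,0,1]
    - [0,-1,-3,0,0,0,1]
    - [0,-1,-3,0,0,0,1]
    - [0,-0.7,-2,0,0,0,1]
    - [0,-0.5,-2,0,0,0,1]

```text
time: 6.07
position: [0.6156, 0.1337, 0.321]
ee_rot: [0.544, 0.452, -0.454, -0.542]
ft_force: [-1.2, 0.2, 0.6]
opening: 0.0002
```

```bash
python3 - <<'E'
from h import *
where()
b=snap('scene','s4'); a=snap('top','t4')
A=cv2.resize(a[140:300,270:400,::-1],None,fx=2.9,fy=2.9,interpolation=2); B=cv2.resize(b[140:260,240:400,::-1],None,fx=2.6,fy=2.6,interpolation=2)
H=max(len(A),len(B)); A,B=[cv2.copyMakeBorder(i,0,H-len(i),0,0,0) for i in(A,B)]; cv2.imwrite('pics/c4.png',np.hstack([A,B]))
E
```

```text
t 6.07 tip stand mm [-29.8   0.7 131. ] open 0.0002 F [-1.2 -0.1  0.6]
tool axes in stand (cols)
 [[-0.004  0.    -1.   ]
 [ 1.    -0.004 -0.004]
 [-0.004 -1.    -0.   ]]
```

View pics/c4.png

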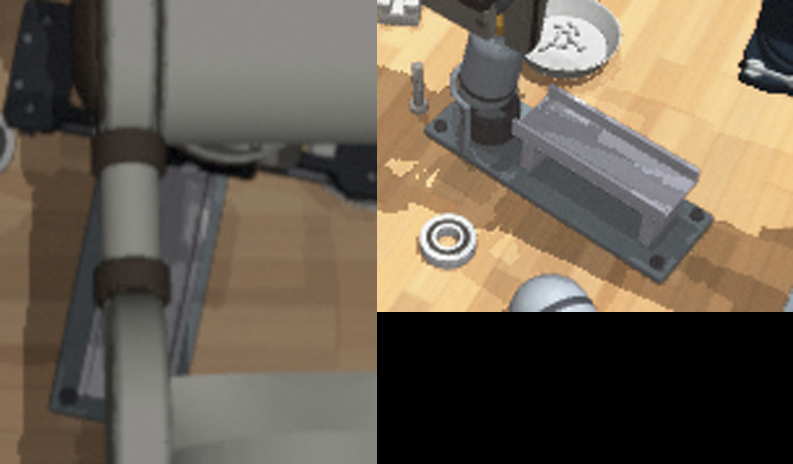

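The bottle is at about 85° (scene crop 495,75), held from behind. A few more millimetres slowly, then a slow withdrawal.

Call:
servo_tool:
  motion:
    - [0,-0.3,-1.5,0,0,0,1]
    - [0,-0.3,-1.5,0,0,0,1]
    - [0,0,-1,0,0,0,1]
    - [0,0,0,0,0,0,1]
    - [0,0,0,0,0,0,1]
    - [0,0,0,0,0,0,1]

```text
time: 6.67
position: [0.6199, 0.1328, 0.3211]
ee_rot: [0.544, 0.452, -0.454, -0.542]
ft_force: [-0.3, 0.3, 0.7]
opening: 0.0005
```

```bash
python3 -c "
from h import *
where()"
```

```text
t 6.67 tip stand mm [-25.4   0.6 131.1] open 0.0005 F [-0.3  0.2  0.7]
tool axes in stand (cols)
 [[-0.004  0.001 -1.   ]
 [ 1.    -0.004 -0.004]
 [-0.004 -1.    -0.001]]
```

Rim at about -15 mm, so the lean is about 88°, with next to no force left. I'll back off slowly, then clear upward.

Call:
servo_tool:
  motion:
    - [0,0,0.7,0,0,0,1]
    - [0,0,1,0,0,0,1]
    - [0,0,1,0,0,0,1]
    - [0,0,1.5,0,0,0,1]
    - [0,0,2,0,0,0,1]
    - [0,0,4,0,0,0,1]
    - [0,0,8,0,0,0,1]
    - [0,0,15,0,0,0,1]
    - [0,0,25,0,0,0,1]
    - [0,0,30,0,0,0,1]
    - [0,0,35,0,0,0,1]
    - [0,0,35,0,0,0,1]

```text
time: 7.67
position: [0.4598, 0.1607, 0.3204]
ee_rot: [0.546, 0.453, -0.452, -0.541]
ft_force: [-0.1, 0.3, 1.0]
opening: 0.0005
```

Call:
servo_tool:
  motion:
    - [0,-20,30,0,0,0,1]
    - [25,-20,0,0,0,0,1]
    - [35,-10,0,0,0,0,1]
    - [35,0,0,0,0,0,1]
    - [35,0,0,0,0,0,1]
    - [35,0,0,0,0,0,1]
    - [35,0,0,0,0,0,1]
    - [35,0,0,0,0,0,1]
    - [0,0,0,0,0,0,1]

```text
time: 8.42
position: [0.4553, 0.4075, 0.3671]
ee_rot: [0.544, 0.451, -0.454, -0.543]
ft_force: [0.3, 0.3, 0.6]
opening: 0.0007
```

```bash
python3 - <<'E'
from h import *
where()
b=snap('scene','s5'); a=snap('top','t5')
print('top expected cap px for upright',proj('top',[*O,.143]),'scene',proj('scene',[*O,.143]),proj('scene',[*O,.04]))
A=cv2.resize(a[140:300,270:400,::-1],None,fx=2.9,fy=2.9,interpolation=2); B=cv2.resize(b[120:260,240:400,::-1],None,fx=2.6,fy=2.6,interpolation=2)
H=max(len(A),len(B)); A,B=[cv2.copyMakeBorder(i,0,H-len(i),0,0,0) for i in(A,B)]; cv2.imwrite('pics/c5.png',np.hstack([A,B]))
E
```

```text
t 8.42 tip stand mm [-237.6  240.8  177.1] open 0.0007 F [0.2 0.3 0.6]
tool axes in stand (cols)
 [[-0.    -0.001 -1.   ]
 [ 1.    -0.004 -0.   ]
 [-0.004 -1.     0.001]]
top expected cap px for upright [338.47460016 165.31199568] scene [284.54910631 146.22895669] [283.35881764 179.15366281]
```

View pics/c5.png

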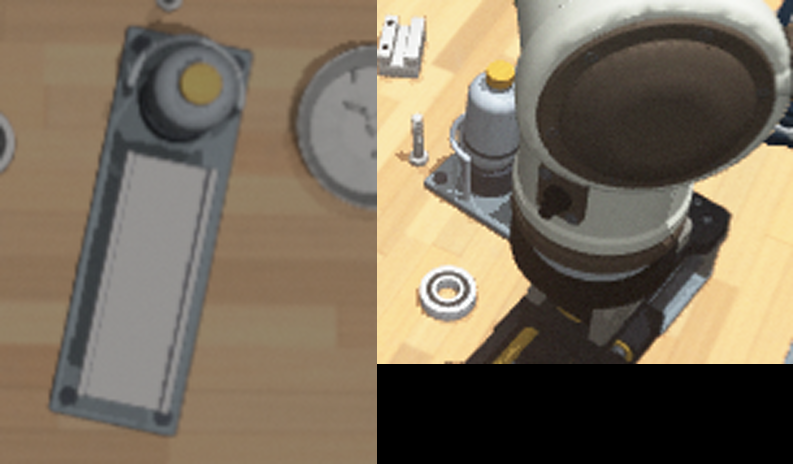

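The bottle stands by itself with its cap at top pixel (339,169), against (338,165) for perfectly upright. That is roughly 3° off. I'll check that it stays put for a second and that the neighbours haven't moved.

Call:
servo_tool:
  motion:
    - [0,0,0,0,0,0,1]
    - [0,0,0,0,0,0,1]
    - [0,0,0,0,0,0,1]
    - [0,0,0,0,0,0,1]
    - [0,0,0,0,0,0,1]
    - [0,0,0,0,0,0,1]
    - [0,0,0,0,0,0,1]
    - [0,0,0,0,0,0,1]
    - [0,0,0,0,0,0,1]
    - [0,0,0,0,0,0,1]
    - [0,0,0,0,0,0,1]
    - [0,0,0,0,0,0,1]

```text
time: 9.52
position: [0.455, 0.3984, 0.3686]
ee_rot: [0.547, 0.448, -0.452, -0.544]
ft_force: [-0.3, 0.8, 0.4]
opening: 0.0003
```

```bash
python3 - <<'E'
from h import *
a=snap('top','t6')[:,:,::-1]; p=cv2.imread('pics/t5.png'); q=cv2.imread('pics/t0.png')
def cap(i):
    h=cv2.cvtColor(np.ascontiguousarray(i),cv2.COLOR_BGR2HSV)[150:190,310:360]; m=(h[...,1]>140)&(h[...,0]>12)&(h[...,0]<32); v,u=np.nonzero(m); return u.mean()+310,v.mean()+150,m.sum()
u,v,n=cap(a); print(cap(p),(u,v,n)); P=onz('top',u,v,.143); print('cap offset stand mm',RS.T@(P[:2]-O)*1000)
for n,(y0,y1,x0,x1) in dict(bearing=(172,206,244,280),bolt=(125,147,320,336),dish=(150,218,366,432)).items():
    g=lambda i:np.float32(cv2.cvtColor(np.ascontiguousarray(i[y0:y1,x0:x1]),cv2.COLOR_BGR2GRAY))
    print(n,cv2.phaseCorrelate(g(q),g(a)))
E
```

```text
(np.float64(nan), np.float64(nan), np.int64(0)) (np.float64(nan), np.float64(nan), np.int64(0))
cap offset stand mm [nan nan]
bearing ((-0.06992723778029486, -0.054403935158827466), 0.9799816475974189)
bolt ((-0.1366770956737433, 0.03586372803128768), 1.0262824296951294)
dish ((-0.010631906722892381, 0.008823521071505525), 0.9971271528873915)<stdin>:4: RuntimeWarning: Mean of empty slice.
  ret = ret.dtype.type(ret / rcount)
```

```bash
python3 - <<'E'
from h import *
a=cv2.imread('pics/t6.png'); p=cv2.imread('pics/t5.png')
g=lambda i:np.float32(cv2.cvtColor(i[148:195,308:360],cv2.COLOR_BGR2GRAY)); print('drift',cv2.phaseCorrelate(g(p),g(a)), np.abs(g(p)-g(a)).max())
f=a[148:195,308:360].astype(float); m=(f[...,2]-f[...,0])>55; v,u=np.nonzero(m); u,v=u.mean()+308,v.mean()+148; print(u,v,m.sum())
P=onz('top',u,v,.143); print('cap offset stand mm',RS.T@(P[:2]-O)*1000)
E
```

```text
drift ((0.04081539004526746, -0.03300275185055668), 1.014666469744694) 8.0
339.8243243243243 169.80405405405406 148
cap offset stand mm [-6.7086729  -3.51496514]
```

```bash
python3 -c "
from h import *
print(arm.close_job())"
```

```text
the job is handed in; nothing more can be done
None
```

The bottle is standing upright in the cup on its own, and I handed the job in at about 9.6 s of robot time. I pushed it along the cradle with the closed fingers until its round end dropped into the cup. I then tipped it up by its cap rim along an arc and withdrew slowly. The bottle was never gripped or lifted.

- **Upright:** the last top-camera check put the cap about 6.7 mm back and 3.5 mm sideways of the fitted cup axis. That is roughly 4° off vertical, where finger contact had suggested about 2°. Both are within the 10° that friction holds, so I left it rather than nudge it again.
- **Stability:** over about 1 s with the arm well clear, the bottle moved less than 0.1 px in the image.
- **Neighbours:** the bearing, bolt and dish shifted no more than about 0.14 px from the first picture, so they were not moved.
- **Forces:** the largest reading I saw, taken at the end of each move, was about 4 N.
- **Failed check:** my first colour threshold for finding the cap in the image matched nothing. I repeated it with a looser one, which gave the figures above.

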